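# Load the tins into the kit crate's bays against their buffers

## Robot

A 6-joint arm with a two-finger parallel gripper is mounted at the origin on the work surface. World frame = base frame: x ahead of the robot, y to its left, z up, the work surface at z = 0. Lengths are in mm, angles in rad, forces in N, time in s.
With the tool pointing down it reaches from about 350 to 875 mm from the base axis. Payload 4.2 kg.
Tool frame: the origin (TCP) lies at the very end of the fingers, on their centre line; the grasp point (between the pads) lies 19 mm behind it; y points along the fingers, z is the direction in which the jaws open and shut, and the axes are right-handed (so a half turn about y gives the same grasp; the last joint's range is limited). The gripper opens to 85 mm and grips with 20 to 120 N. Pads are 22 mm wide; open, the fingers measure 114 mm over their backs; the gripper's body (76 mm by 85 mm) begins 54 mm behind the grasp point. The pads swing forward as they close: fully open they stand 13 mm farther back than shut.
Start: joints at [1.528, 0.385, 0.008, 0, -1.194, -0.259], TCP at [185.742, 596.74, 194.712] pointing down, gripper open.
Joint ranges: [-3.14, 3.14], [-1.21, 2.06], [-1.07, 1.41], [-3.16, 2.05], [-2.99, -0.16], [-3.1, 3.1]. Speed limits (rad/s): [2.79, 2.79, 3.14, 3.14, 3.14, 3.14].

## Interface

Orientations are given as a unit quaternion [x, y, z, w].
In Python, from bench import arm gives the robot as it stands.
- The arm moves only by the shell command python3 -m creep 'ROWS'. ROWS is JSON, a list of rows, each an object with "delta_pos": the shift along the tool's x, y, z in mm, a list of three; "rot": the turn, a rotation vector about the tool's x, y, z in rad, a list of three; "jaw": the finger opening in mm, from 0 to 85.4. A call has exactly 10 rows; each row shifts and turns the commanded pose from where the row before left it, along the tool's axes as they then stand; what a row does not reach is not made up. A row lasts 1/12 s, in which the tool goes at most 41.7 mm and 7.16 degrees, less where a joint would pass 70% of its speed; a pose out of reach is approached as far as the arm can. A call is refused whole if a number of a shift passes 41.7 or a number of a turn 0.125, either way. A call with a gripper value outside its range is refused whole. The fingers move at their own pace and stop on an object; the grip force is fixed at half the most. Time passes only in rows, so rows that do not move let the fingers close, or fill a call up. It gives the time, the measured TCP pose, the force and the opening at its end, in the units of the state.
- arm.read_state(): the state, without advancing time (a new reading comes with each control period).
- arm.get_image(name): name is "scene" or "top"; returns the picture (420x560x3 uint8, red, green, blue); there is no depth.
- arm.calibration(name): a dict with "intrinsics" (3x3 intrinsics, pixels), "R" (3x3) and "t" (3): a world point X has camera coordinates R X + t. Camera axes: x right, y down, z forward; pixel columns grow to the right and rows downward; lengths in mm; the calibration is good to about 2 mm. A picture is of the moment at which its call begins. calibration takes no time and is no camera call.
- arm.job_done(): hands the job in, once; it reports no verdict.
Trained networks look in the newest picture that a camera, given by its name, has taken for a name from the list of things; names that differ only in an ending like _2 or _b are one class to them, and where a whole thing is asked for, a point or a joint stands for the part that bears it (a point fixed in the world has none). Each returns a list of dicts, best first, with "p" (0 to 1); they miss things now and then, are a little off and sometimes report something else, mostly with a low value. They report only what shows in the picture. A call takes as long as a camera call. They do not tell look-alikes from the thing itself.
- arm.find_in(camera, target): "location" ([column, row] in pixels, amid what is visible of it).
- arm.masks_of(camera, target): "pixels" (420x560 bool, what is visible of it) and "location" ([column, row] in pixels, amid what is visible of it).
The state is a dict: "clock": time; "joints": joint angles; "joint_vel": joint speeds; "joint_efforts": joint torques, N m; "position": TCP position; "ee_rot": TCP orientation; "contact_force": force on the tool from outside, world axes, zero at the start; "wrist_torque": the same for the moment, N m; "gripper_width": finger opening in mm.
Only numpy, scipy, OpenCV 4.12 (cv2) and the standard library are available. Lean on these libraries where they do the work, as an engineer would, in place of code of your own. Each camera call takes 0.05 s, during which the arm holds its last target. There are 200 camera calls.

## Task

Put the steel tin, the aluminium pot and the white jar away in the front-loaded kit crate, one in each bay, by sliding them upright along the bench without lifting or tipping them. Every one must be in far enough that it is left resting against the spring buffer hidden at the back of its bay; the buffers are set to different depths, so feel for them and press gently. Leave the bell and the other things on the bench where they are.

Things in the scene. Friction and masses are not known exactly. Their poses are not given: they have to be found in the camera images.
- tin: Closed round container standing upright, plain steel with a pressed lid, diameter 54 mm, height 60 mm. Origin: centre of its underside; z up its axis. Mass 0.12 to 0.28 kg; slides on the bench with a drag of about 0.5 to 2 N. Starts in a loose row on the robot's side of the crate.
- pot: Closed round container standing upright, aluminium with a screw lid, diameter 50 mm, height 56 mm. Origin: centre of its underside; z up its axis. Mass 0.12 to 0.28 kg; slides on the bench with a drag of about 0.5 to 2 N. Starts in a loose row on the robot's side of the crate.
- jar: Closed round container standing upright, white plastic with a black lid, diameter 56 mm, height 62 mm. Origin: centre of its underside; z up its axis. Mass 0.12 to 0.28 kg; slides on the bench with a drag of about 0.5 to 2 N. Starts in a loose row on the robot's side of the crate.
- crate: Plywood crate fixed to the bench, no floor, open towards the robot, three equal bays side by side; any container may go in any bay. Origin: middle of its open mouth at bench level; x points into the bays (away from the robot), y left along the mouth, z up. Four upright walls 6 mm thick, 66 mm high, from x = 0 to the back panel at x = 170 mm. A bay is 80 mm wide.
- bay_left (a point): Middle of the mouth of the left bay, at bench level: crate frame (0, +86, 0) mm. Axes as the crate's. The bay's centre line runs from here along x.
- bay_mid (a point): Middle of the mouth of the middle bay: crate frame (0, 0, 0). Axes as the crate's.
- bay_right (a point): Middle of the mouth of the right bay: crate frame (0, -86, 0) mm. Axes as the crate's.
- hood_edge (a point): Middle of the near edge of the steel hood's top, crate frame (85, 0, 70) mm. The hood is 4 mm thick (66 to 70 mm above the bench) and roofs all three bays from here to the back; nearer than this the bays are open above.
- buffers: Spring buffers, one per bay; the origin is the crate's and does not tell their depth. Each: a black pad 60 mm wide, 10 to 50 mm above the bench; its face lies between x = 90 and 125 mm in the crate's frame, different in each bay, hidden. Gives up to 14 mm at 0.7 N/mm, then stops hard (fast presses feel stiffer); over 20 N is too much. Let go, it creeps back with the container till friction holds.
- bell: Bystander: orange plastic bicycle bell, diameter 50 mm, height 41 mm, standing in the row among the containers. Origin: centre of its underside.
- cup: Bystander: white ceramic cup of screws, diameter 68 mm, height 70 mm, left of the crate. Origin: centre of its underside.
- lamp: Bystander: black plastic rear lamp, 42 x 50 x 38 mm, right of the crate. Origin: centre of its underside.
- hanger: Bystander: silver aluminium derailleur hanger lying flat, about 60 x 36 mm, 6 mm thick, at the left end of the row. Origin: on its underside.
- allen_driver: Bystander: hand screwdriver with a black handle, about 0.2 m long, lying on the bench right of the row. Origin: on its underside, x along it towards the tip.
Mind the look-alikes: they are no part of the job. What is shaped like the tin but green or pink is not meant.

How it is judged (in metres and radians):
At the end, for the whole second after the job is handed in: Each of the three containers stands upright (within 0.1 rad) on the bench, at rest, in a bay of the crate (its centre 45 to 125 mm inside the mouth), and touches its bay's buffer (with more than 0.15 N) (contact force between each of tin, pot, jar and buffers above 0.15 N and angle between each of tin, pot, jar's own z axis and vertical below 0.1 rad and height (world z) of each of tin, pot, jar below 0.01 m and linear speed of each of tin, pot, jar below 0.01 m/s and x of tin in the frame of crate between 0.045 and 0.125 m and y of tin in the frame of crate between -0.126 and 0.126 m and x of pot in the frame of crate between 0.045 and 0.125 m and y of pot in the frame of crate between -0.126 and 0.126 m and x of jar in the frame of crate between 0.045 and 0.125 m and y of jar in the frame of crate between -0.126 and 0.126 m).
It fails at once if a container is lifted more than 20 mm off the bench (height (world z) of any of tin, pot, jar above 0.02 m).
It fails at once if a container is tipped (more than 0.5 rad) (angle between any of tin, pot, jar's own z axis and vertical above 0.5 rad).
It fails at once if a container is pressed on its buffer with more than 20 N (contact force between any of tin, pot, jar and buffers above 20 N).
It fails at once if the bell, cup, lamp, hanger or screwdriver is moved more than 30 mm (distance of any of bell, cup, lamp, hanger, allen_driver from where it was at the start of the episode above 0.03 m).
It also fails if it takes over 72 s, if anything falls off the work surface, if the arm or the gripper's body presses on something with over 40 N, if the wrist force passes 120 N, or if a joint passes its speed limit or range.

## Working session

There is one attempt and no reset: what is moved stays moved. The work goes in short steps, Python scripts to look and compute and a shell command to move; the robot and the scene stay as the last step left them, time stands still between calls to the robot, and variables do not carry over. Pictures are saved under pics/ and viewed, about 8 in all and at most 12, crops included, and the job is handed in when it is done.

```bash
mkdir -p pics; ls; python3 - <<'E'
from bench import arm
import cv2
s=arm.read_state(); print(s)
for n in("scene","top"):
    im=arm.get_image(n); cv2.imwrite(f"pics/{n}0.png",im[:,:,::-1])
    c=arm.calibration(n); print(n,c)
    for t in("tin","pot","jar","crate","bell","cup","lamp","hanger","allen_driver"):
        print(t,[([round(x) for x in d["location"]],round(d["p"],2)) for d in arm.find_in(n,t)])
E
```

```text
pics
{'clock': 0.0, 'joints': array([ 1.52759626e+00,  3.85583014e-01,  6.61302413e-03, -4.89778675e-04,
       -1.19400129e+00, -2.58588250e-01]), 'joint_vel': array([ 0.00105398,  0.00031127, -0.0004478 ,  0.00088203, -0.00123339,
        0.00125297]), 'joint_efforts': array([-6.01189004e-05, -3.92287445e+01,  1.88394374e+01,  4.18610260e+00,
       -4.71058287e-03, -2.58818513e-07]), 'position': array([185.56512502, 596.11644324, 193.60206398]), 'ee_rot': array([-0.10627958, -0.69828013,  0.69984374,  0.1064343 ]), 'contact_force': array([ 0.59724639,  0.56471638, -0.04610268]), 'wrist_torque': array([ 0.00144869, -0.01559125, -0.02268304]), 'gripper_width': 85.53870308077084}
scene {'intrinsics': array([[395.77588302,   0.        , 281.1736034 ],
       [  0.        , 395.77588302, 207.32197683],
       [  0.        ,   0.        ,   1.        ]]), 'R': array([[-0.76120369,  0.6484953 ,  0.00477363],
       [ 0.47931832,  0.56755151, -0.66943202],
       [-0.4368328 , -0.50728604, -0.74285798]]), 't': array([ 392.71821067, -161.42034623, 1041.56026395])}
tin [([383, 238], 0.87), 
[... 375 characters left out ...]
y([[426.11971205,   0.        , 279.4972579 ],
       [  0.        , 426.11971205, 208.74640877],
       [  0.        ,   0.        ,   1.        ]]), 'R': array([[-0.01031527, -0.99969718,  0.02234174],
       [-0.98628091,  0.00649049, -0.16494799],
       [ 0.16475303, -0.02373671, -0.98604919]]), 't': array([ -24.51732658,  482.07083727, 1022.03662704])}
tin [([220, 259], 0.79), ([178, 282], 0.76), ([246, 216], 0.62), ([250, 265], 0.6)]
pot [([201, 221], 0.65)]
jar [([286, 225], 0.63), ([334, 218], 0.24)]
crate [([247, 125], 0.58)]
bell [([337, 216], 0.53)]
cup [([159, 156], 0.65)]
lamp [([376, 182], 0.75)]
hanger [([152, 200], 0.74)]
allen_driver [([408, 247], 0.56), ([216, 144], 0.44)]
```

```bash
python3 - <<'E'
import cv2
for n in("scene","top"):
    im=cv2.imread(f"pics/{n}0.png"); cv2.imwrite(f"pics/{n}0b.png",cv2.resize(im,(784,588),interpolation=cv2.INTER_CUBIC))
E
```

```text
(no output)
```

View pics/scene0b.png

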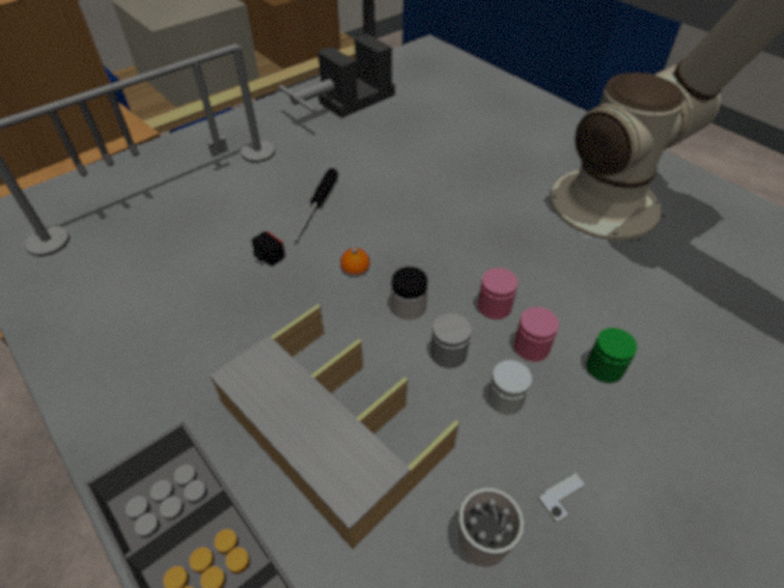

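View pics/top0b.png

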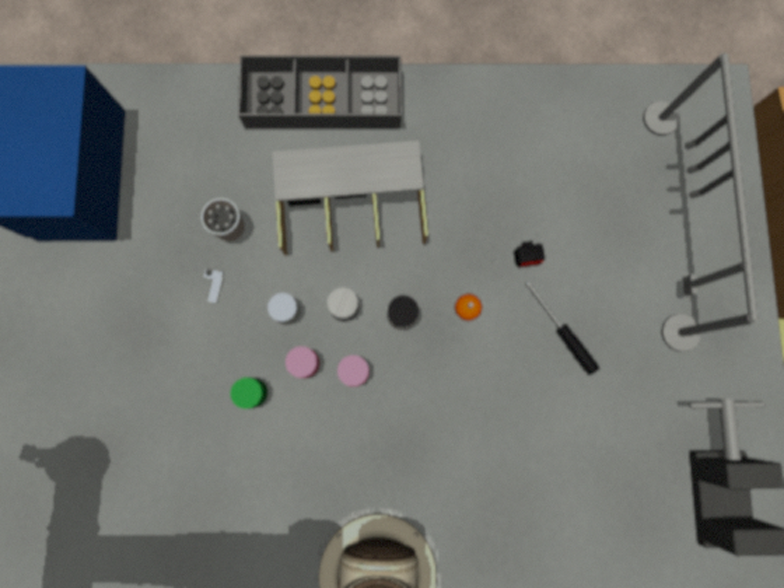

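The top view shows the pot (283,307), tin (343,303), jar (403,311) and bell (469,306) in a row. Behind them are pink (302,362 and 353,370) and green (248,393) look-alikes, and the crate mouth is at about row 245. Next I'll get accurate positions and an enlarged view of the crate.

```bash
cat > h.py <<'E'
import numpy as np, cv2
from bench import arm
from scipy.optimize import least_squares
from scipy.spatial.transform import Rotation as Ro
C={n:arm.calibration(n) for n in("scene","top")}
def proj(n,X):
    c=C[n]; Y=(np.atleast_2d(X)@c["R"].T+c["t"])@c["intrinsics"].T
    return Y[:,:2]/Y[:,2:]
def hullc(n,P):   # centroid of the silhouette
    h=cv2.convexHull(proj(n,P).astype(np.float32)); m=cv2.moments(h); return np.array([m["m10"],m["m01"]])/m["m00"]
a=np.linspace(0,2*np.pi,48,endpoint=False)
def cyl(x,y,d,h): return np.concatenate([np.c_[x+d/2*np.cos(a),y+d/2*np.sin(a),0*a+z] for z in(0,h)])
DIM=dict(tin=(54,60),pot=(50,56),jar=(56,62),bell=(50,41),cup=(68,70))
def locate(obs,d,h,x0):  # obs {cam: mask centroid}
    r=least_squares(lambda p:np.concatenate([hullc(n,cyl(*p,d,h))-o for n,o in obs.items()]),x0)
    return r.x,r.fun
def axes():
    s=arm.read_state(); return s,Ro.from_quat(s["ee_rot"]).as_matrix()
def ground(n,px,z):
    c=C[n]; Ri=c["R"].T; o=-Ri@c["t"]; v=Ri@np.linalg.solve(c["intrinsics"],[px[0],px[1],1]); return (o+v*(z-o[2])/v[2])[:2]
E
python3 - <<'E'
from h import *
for n in C: arm.get_image(n)
for t in("tin","pot","jar","bell","cup"):
    L={}
    for n in C:
        L[n]=[(m["pixels"],m["p"]) for m in arm.masks_of(n,t)]
    for n in C:
      for m,p in L[n]:
        yy,xx=np.nonzero(m); c=np.array([xx.mean(),yy.mean()])
        q,f=locate({n:c},*DIM[t],[450,0]); print(t,n,c.round(),m.sum(),round(p,2),q.round(1))
im=cv2.imread("pics/top0.png")[85:185,185:320]; cv2.imwrite("pics/crop1.png",cv2.resize(im,None,fx=5.8,fy=5.8,interpolation=cv2.INTER_CUBIC))
s,R=axes(); print(R.round(3))
for px in [(302,362),(353,370),(248,393)]: print("decoy",ground("top",np.array(px)/1.4,60).round())
for px,z in [((530,254),20),((215,285),5)]: print("lamp,hanger",ground("top",np.array(px)/1.4,z).round())
E
```

```text
tin scene [322. 243.] 911 0.85 [450.   0.]
tin scene [293. 209.] 920 0.75 [450.   0.]
tin scene [355. 209.] 780 0.73 [337.5   0. ]
tin scene [383. 239.] 985 0.68 [337.5   0. ]
tin scene [437. 254.] 1061 0.66 [0. 0.]
tin top [252. 265.] 422 0.93 [341.   0.]
tin top [245. 217.] 425 0.87 [450.   0.]
tin top [216. 258.] 441 0.63 [358.6   0. ]
tin top [177. 280.] 488 0.59 [281.2   0. ]
pot scene [364. 276.] 960 0.87 [450.   0.]
pot top [203. 220.] 388 0.85 [450.   0.]
jar top [287. 223.] 457 0.69 [448.2   0. ]
bell scene [253. 186.] 320 0.86 [450.   0.]
bell top [247. 127.] 4595 0.72 [701.4   0. ]
bell top [334. 218.] 291 0.64 [459.7   0. ]
cup scene [349. 376.] 2028 0.84 [555.5   0. ]
cup top [159. 156.] 723 0.64 [618.6   0. ]
[[-0.955  0.    -0.297]
 [ 0.297 -0.    -0.955]
 [-0.    -1.     0.   ]]
decoy [359. 126.]
decoy [344.  39.]
decoy [307. 216.]
lamp,hanger [ 555. -286.]
lamp,hanger [503. 294.]
```

View pics/crop1.png

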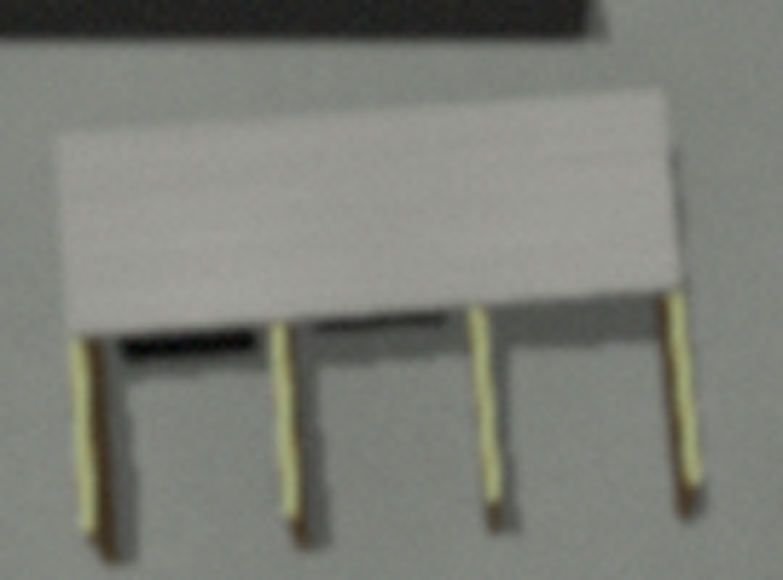

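The enlarged crop shows the wall-top ends at (88,528), (290,516), (493,500) and (693,484), and the hood corners at (72,333), (682,290), (57,132) and (660,90). Black buffer pads are visible in the left bay (nearest) and the middle bay. The right bay's pad is hidden, so it's the deepest.

```bash
sed -i 's/o for n,o in obs.items()\]),x0)/o for n,o in obs.items()]),x0,diff_step=1e-2)/' h.py; cat >> h.py <<'E'
crop=lambda P:np.array(P)/5.8+[185,85]
E
python3 - <<'E'
from h import *
px=crop([(88,528),(290,516),(493,500),(693,484),(72,333),(682,290),(57,132),(660,90)])
W=np.array([(0,129,66),(0,43,66),(0,-43,66),(0,-129,66),(85,132,70),(85,-132,70),(170,132,70),(170,-132,70)],float)
def T(p,W): c,s=np.cos(p[2]),np.sin(p[2]); return np.c_[p[0]+c*W[:,0]-s*W[:,1],p[1]+s*W[:,0]+c*W[:,1],W[:,2]]
r=least_squares(lambda p:(proj("top",T(p,W))-px)[:6].ravel(),[550,50,0.05]); print("crate",r.x); print((proj("top",T(r.x,W))-px).round(1).tolist())
print("bays",T(r.x,np.array([(0,86,0),(0,0,0),(0,-86,0.)])).round(1))
obs=dict(tin=dict(scene=(322,243),top=(245,217)),pot=dict(scene=(364,276),top=(203,220)),jar=dict(scene=(293,209),top=(287,223)),bell=dict(scene=(253,186),top=(334,218)))
for t,o in obs.items():
    g=[ground("top",o["top"],DIM[t][1]*.8)]
    qs=[locate({n:o[n]},*DIM[t],g[0])[0] for n in o]; q=np.mean(qs,0)
    c,s=np.cos(r.x[2]),np.sin(r.x[2]); d=q-r.x[:2]
    print(t,np.round(qs,1).tolist(),"in crate",(c*d[0]+s*d[1]).round(1),(-s*d[0]+c*d[1]).round(1))
# buffers' top edge z=50, front edge
for p in [(122,350),(255,343),(320,325),(443,318)]:
    q=ground("top",crop([p])[0],50)-r.x[:2]; print("buf",(c*q[0]+s*q[1]).round(1),(-s*q[0]+c*q[1]).round(1))
E
```

```text
crate [5.68915827e+02 3.73878150e+01 7.00825251e-02]
[[-0.1, 0.1], [0.1, -0.4], [-0.0, -0.1], [0.2, 0.1], [-0.5, 0.1], [0.3, 0.1], [0.4, 2.3], [1.1, 2.5]]
bays [[562.9 123.2   0. ]
 [568.9  37.4   0. ]
 [574.9 -48.4   0. ]]
tin [[459.2, 58.4], [462.3, 57.4]] in crate -106.5 28.0
pot [[452.0, 163.1], [456.0, 162.0]] in crate -105.9 132.9
jar [[443.6, -46.2], [446.1, -46.9]] in crate -129.6 -75.0
bell [[459.8, -165.8], [460.1, -166.7]] in crate -123.0 -195.5
buf 82.8 112.4
buf 81.7 54.7
buf 87.8 26.0
buf 87.1 -27.8
```

```bash
cat >> h.py <<'E'
CR=np.array([568.9,37.4]); TH=0.0701
def st():
    s,R=axes(); d=s["position"][:2]-CR; c,q=np.cos(TH),np.sin(TH)
    print("t",round(s["clock"],2),"crate x,y,z",(c*d[0]+q*d[1]).round(1),(-q*d[0]+c*d[1]).round(1),s["position"][2].round(1),"F",s["contact_force"].round(1),"w",round(s["gripper_width"],1),"yawerr",round(np.arctan2(-R[1,0],-R[0,0])-TH,3),"tilt",R[2].round(3))
E
python3 -m creep '[{"delta_pos":[0,20,0],"rot":[0,-0.124,0],"jaw":85},{"delta_pos":[0,20,0],"rot":[0,-0.124,0],"jaw":85},{"delta_pos":[0,20,0],"rot":[0,-0.124,0],"jaw":85},{"delta_pos":[-21.6,0,41],"rot":[0,0,0],"jaw":85},{"delta_pos":[-21.6,0,41],"rot":[0,0,0],"jaw":85},{"delta_pos":[-21.6,0,41],"rot":[0,0,0],"jaw":85},{"delta_pos":[-21.6,0,41],"rot":[0,0,0],"jaw":85},{"delta_pos":[-21.6,0,41],"rot":[0,0,0],"jaw":85},{"delta_pos":[-21.6,0,41],"rot":[0,0,0],"jaw":85},{"delta_pos":[-21.6,0,41],"rot":[0,0,0],"jaw":85}]'
python3 -m creep '[{"delta_pos":[-21.6,0,41],"rot":[0,0,0],"jaw":85},{"delta_pos":[-21.6,0,41],"rot":[0,0,0],"jaw":85},{"delta_pos":[-21.6,0,41],"rot":[0,0,0],"jaw":85},{"delta_pos":[-21.6,0,41],"rot":[0,0,0],"jaw":85},{"delta_pos":[0,0,0],"rot":[0,0,0],"jaw":85},{"delta_pos":[0,0,0],"rot":[0,0,0],"jaw":85},{"delta_pos":[0,0,0],"rot":[0,0,0],"jaw":85},{"delta_pos":[0,0,0],"rot":[0,0,0],"jaw":85},{"delta_pos":[0,0,0],"rot":[0,0,0],"jaw":85},{"delta_pos":[0,0,0],"rot":[0,0,0],"jaw":85}]'; python3 -c "from h import *;st()"
```

```text
clock: 2.43
position: [340.1, 347.2, 135.1]
ee_rot: [-0.025, 0.707, -0.706, 0.025]
contact_force: [1.1, -0.5, 0.5]
gripper_width: 85.1
clock: 3.27
position: [426.8, 208.4, 134.7]
ee_rot: [-0.026, 0.707, -0.707, 0.026]
contact_force: [-1.3, -0.5, -0.9]
gripper_width: 84.8
t 3.27 crate x,y,z -129.8 180.5 134.7 F [-1.3 -0.5 -0.9] w 84.8 yawerr 0.003 tilt [-0. -1. -0.]
```

```bash
python3 -m creep '[{"delta_pos":[-12,0,24],"rot":[0,0,0],"jaw":85},{"delta_pos":[-12,0,23.5],"rot":[0,0,0],"jaw":85},{"delta_pos":[0,15,0],"rot":[0,0,0],"jaw":85},{"delta_pos":[0,24,0],"rot":[0,0,0],"jaw":85},{"delta_pos":[0,24,0],"rot":[0,0,0],"jaw":85},{"delta_pos":[0,24,0],"rot":[0,0,0],"jaw":85},{"delta_pos":[0,24,0],"rot":[0,0,0],"jaw":85},{"delta_pos":[0,11,0],"rot":[0,0,0],"jaw":85},{"delta_pos":[0,0,0],"rot":[0,0,0],"jaw":85},{"delta_pos":[0,0,0],"rot":[0,0,0],"jaw":85}]'; python3 - <<'E'
from h import *
st()
for n in C: cv2.imwrite(f"pics/{n}2.png",arm.get_image(n)[:,:,::-1])
a=cv2.imread("pics/scene2.png")[150:360,250:480];b=cv2.imread("pics/top2.png")[150:300,120:360]
cv2.imwrite("pics/c2.png",np.vstack([cv2.resize(a,(480,438),interpolation=2)[:300],cv2.resize(b,(480,300),interpolation=2)]))
E
```

```text
clock: 4.1
position: [454.3, 162.1, 12.4]
ee_rot: [0.026, -0.706, 0.707, -0.025]
contact_force: [-0.3, 0.6, 1.4]
gripper_width: 84.8
t 4.1 crate x,y,z -105.5 132.4 12.4 F [-0.3  0.6  1.4] w 84.8 yawerr 0.002 tilt [ 0.001 -1.     0.001]
```

View pics/c2.png

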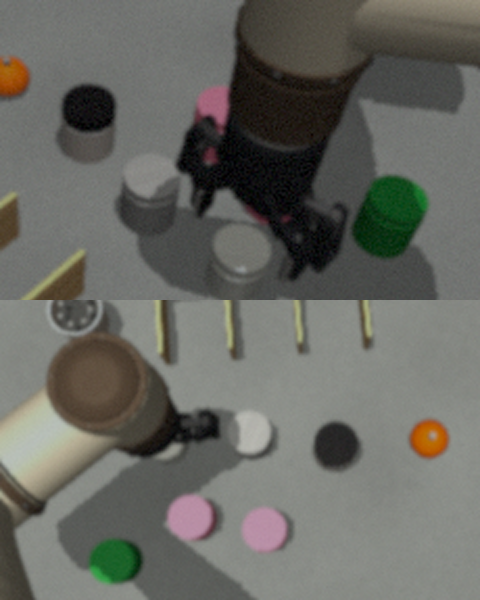

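```bash
python3 - <<'E'
from h import *
for y in(-50,0,50):
  for z in(12,25): print(y,z,((proj("scene",[454.3-.07*y,162.1+y,z])[0]-[250,150])*2.087).round(), )
E
```

```text
-50 12 [190. 241.]
-50 25 [191. 233.]
0 12 [232. 274.]
0 25 [234. 266.]
50 12 [277. 309.]
50 25 [280. 302.]
```

```bash
python3 - <<'E'
from h import *
a=cv2.imread("pics/scene2.png")[195:315,310:430]
a=cv2.convertScaleAbs(a,alpha=1.8,beta=20)
cv2.imwrite("pics/c3.png",cv2.resize(a,None,fx=5,fy=5,interpolation=2))
E
```

```text
(no output)
```

View pics/c3.png

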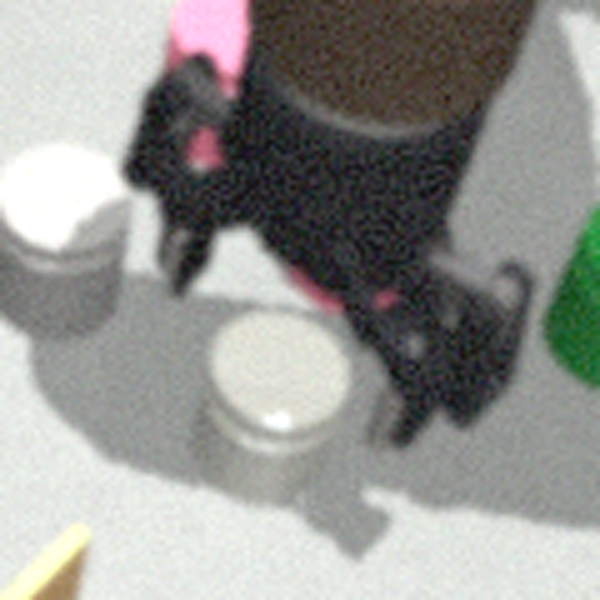

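```bash
python3 -m creep '[{"delta_pos":[0,0,0],"rot":[0,0,0],"jaw":70},{"delta_pos":[0,0,0],"rot":[0,0,0],"jaw":60},{"delta_pos":[0,0,0],"rot":[0,0,0],"jaw":55},{"delta_pos":[0,0,0],"rot":[0,0,0],"jaw":50},{"delta_pos":[0,0,0],"rot":[0,0,0],"jaw":46},{"delta_pos":[0,0,0],"rot":[0,0,0],"jaw":46},{"delta_pos":[0,0,0],"rot":[0,0,0],"jaw":46},{"delta_pos":[0,0,0],"rot":[0,0,0],"jaw":46},{"delta_pos":[0,0,0],"rot":[0,0,0],"jaw":46},{"delta_pos":[0,0,0],"rot":[0,0,0],"jaw":46}]'; python3 - <<'E'
from h import *
st()
for n in C: cv2.imwrite(f"pics/{n}4.png",arm.get_image(n)[:,:,::-1])
a=cv2.imread("pics/scene4.png")[200:320,310:430];b=cv2.imread("pics/top4.png")[165:245,160:260]
f=lambda i,s:cv2.resize(cv2.convertScaleAbs(i,alpha=1.8,beta=20),s,interpolation=2)
cv2.imwrite("pics/c4.png",np.hstack([f(a,(400,400)),f(b,(400,400))]))
E
```

```text
clock: 5.03
position: [455.1, 162.0, 13.9]
ee_rot: [-0.024, 0.707, -0.706, 0.025]
contact_force: [-2.7, -0.4, 7.3]
gripper_width: 46.6
t 5.03 crate x,y,z -104.8 132.2 13.9 F [-2.7 -0.4  7.3] w 46.6 yawerr 0.0 tilt [-0.001 -1.    -0.001]
```

View pics/c4.png

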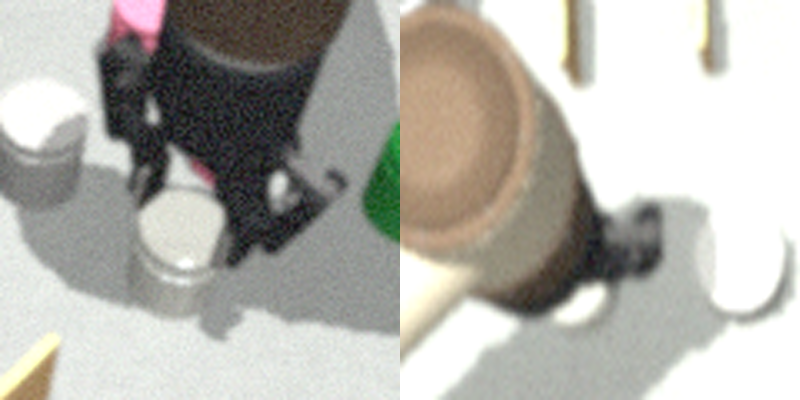

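```bash
python3 - <<'E'
from h import *
print(ground("scene",(365.5,269.3),56),ground("top",(202,219.3),56))
print(ground("scene",(364.6,269.6),56))
for z in (10,25,40,60): print(z,"tipL",ground("scene",(346,253),z).round(),"tipR",ground("scene",(390,283),z).round())
E
```

```text
[455.16647232 164.13602019] [454.40727646 160.84889959]
[456.89909299 163.50975405]
10 tipL [427.  98.] tipR [414. 200.]
25 tipL [437. 104.] tipR [424. 203.]
40 tipL [446. 110.] tipR [434. 207.]
60 tipL [458. 118.] tipR [446. 212.]
```

```bash
cat >> h.py <<'E'
def look(t,near,cams=("scene","top")):
    for n in cams:
        arm.get_image(n)
        for m in arm.masks_of(n,t):
            yy,xx=np.nonzero(m["pixels"]); c=np.array([xx.mean(),yy.mean()]); q=locate({n:c},*DIM[t],ground(n,c,30)+1)[0]
            if np.hypot(*(q-near))<60: d=q-CR; print(t,n,"p",round(m["p"],2),"n",m["pixels"].sum(),"world",q.round(1),"crate",(np.cos(TH)*d[0]+np.sin(TH)*d[1]).round(1),(-np.sin(TH)*d[0]+np.cos(TH)*d[1]).round(1))
E
python3 -m creep '[{"delta_pos":[-3,0,2],"rot":[0,0,0],"jaw":44},{"delta_pos":[-3,0,2],"rot":[0,0,0],"jaw":44},{"delta_pos":[-3,0,2],"rot":[0,0,0],"jaw":44},{"delta_pos":[-3,0,2],"rot":[0,0,0],"jaw":44},{"delta_pos":[0,0,0],"rot":[0,0,0],"jaw":44},{"delta_pos":[0,0,0],"rot":[0,0,0],"jaw":44},{"delta_pos":[0,0,0],"rot":[0,0,0],"jaw":44},{"delta_pos":[0,0,0],"rot":[0,0,0],"jaw":44},{"delta_pos":[0,0,0],"rot":[0,0,0],"jaw":44},{"delta_pos":[0,0,0],"rot":[0,0,0],"jaw":44}]'; python3 - <<'E'
from h import *
st(); look("pot",[465,155])
E
```

```text
clock: 5.97
position: [467.5, 155.0, 14.2]
ee_rot: [-0.025, 0.707, -0.706, 0.026]
contact_force: [-3.5, 1.6, 9.3]
gripper_width: 45.8
t 5.97 crate x,y,z -92.9 124.4 14.2 F [-3.5  1.6  9.3] w 45.8 yawerr 0.001 tilt [-0.001 -1.    -0.001]
pot scene p 0.94 n 828 world [467.5 154.9] crate -92.9 124.3
```

```bash
python3 -m creep '[{"delta_pos":[-7,0,4],"rot":[0,0,0],"jaw":44},{"delta_pos":[-8,0,4],"rot":[0,0,0],"jaw":44},{"delta_pos":[-8,0,5],"rot":[0,0,0],"jaw":44},{"delta_pos":[-8,0,5],"rot":[0,0,0],"jaw":44},{"delta_pos":[-8,0,5],"rot":[0,0,0],"jaw":44},{"delta_pos":[-8,0,4],"rot":[0,0,0],"jaw":44},{"delta_pos":[-8,0,4],"rot":[0,0,0],"jaw":44},{"delta_pos":[-8,0,4],"rot":[0,0,0],"jaw":44},{"delta_pos":[-8,0,3],"rot":[0,0,0],"jaw":44},{"delta_pos":[0,0,0],"rot":[0,0,0],"jaw":44}]'
python3 -m creep '[{"delta_pos":[0,0,0],"rot":[0,0,0],"jaw":50},{"delta_pos":[0,0,0],"rot":[0,0,0],"jaw":60},{"delta_pos":[0,0,0],"rot":[0,0,0],"jaw":70},{"delta_pos":[0,0,0],"rot":[0,0,0],"jaw":74},{"delta_pos":[0,0,0],"rot":[0,0,0],"jaw":74},{"delta_pos":[10,0,0],"rot":[0,0,0],"jaw":74},{"delta_pos":[15,0,0],"rot":[0,0,0],"jaw":74},{"delta_pos":[20,0,0],"rot":[0,0,0],"jaw":74},{"delta_pos":[5,0,0],"rot":[0,0,0],"jaw":60},{"delta_pos":[0,0,0],"rot":[0,0,0],"jaw":30}]'; python3 - <<'E'
from h import *
st(); look("pot",[550,120])
E
```

```text
clock: 7.0
position: [542.3, 121.5, 14.2]
ee_rot: [-0.024, 0.707, -0.706, 0.026]
contact_force: [0.3, -1.3, 6.8]
gripper_width: 45.3
clock: 7.83
position: [488.9, 117.5, 12.8]
ee_rot: [0.025, -0.706, 0.707, -0.025]
contact_force: [0.1, 0.1, 0.8]
gripper_width: 51.7
t 7.83 crate x,y,z -74.2 85.5 12.8 F [0.1 0.1 0.8] w 51.7 yawerr 0.001 tilt [ 0.001 -1.     0.   ]
pot scene p 0.97 n 885 world [540.  120.6] crate -23.0 85.1
```

```bash
python3 -m creep '[{"delta_pos":[0,0,0],"rot":[0,0,0],"jaw":30},{"delta_pos":[0,0,0],"rot":[0,0,0],"jaw":30},{"delta_pos":[0,0,0],"rot":[0,0,0],"jaw":30},{"delta_pos":[0,1,0],"rot":[0,0,0],"jaw":30},{"delta_pos":[0,1,0],"rot":[0,0,0],"jaw":30},{"delta_pos":[0,1,0],"rot":[0,0,0],"jaw":30},{"delta_pos":[0,1,0],"rot":[0,0,0],"jaw":30},{"delta_pos":[0,1,0],"rot":[0,0,0],"jaw":30},{"delta_pos":[0,0,0],"rot":[0,0,0],"jaw":30},{"delta_pos":[0,0,0],"rot":[0,0,0],"jaw":30}]'; python3 - <<'E'
from h import *
st()
a=arm.get_image("scene")[200:320,290:410,::-1]
cv2.imwrite("pics/c5.png",cv2.resize(cv2.convertScaleAbs(a,alpha=1.8,beta=20),None,fx=5,fy=5,interpolation=2))
E
```

```text
clock: 8.87
position: [490.6, 117.9, 7.6]
ee_rot: [0.025, -0.707, 0.707, -0.025]
contact_force: [-0.7, 0.1, 0.0]
gripper_width: 30.0
t 8.87 crate x,y,z -72.4 85.8 7.6 F [-0.7  0.1  0. ] w 30.0 yawerr 0.0 tilt [ 0. -1.  0.]
```

View pics/c5.png

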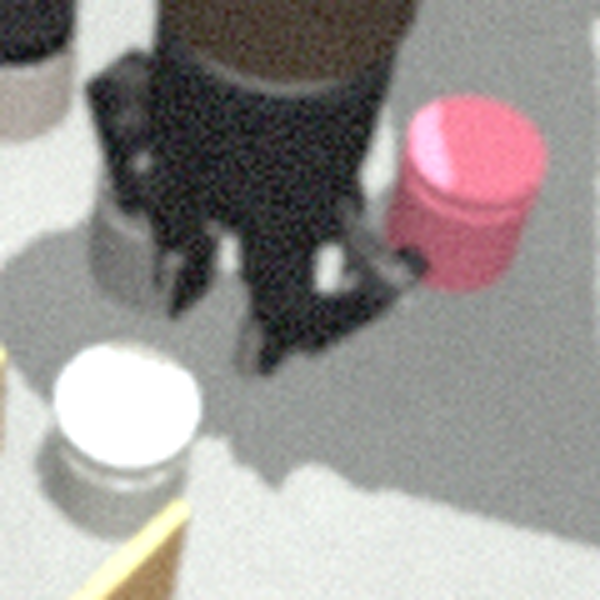

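```bash
python3 - <<'E'
from h import *
for z in (8,20,30): print(z,ground("scene",(326,263),z).round(),ground("scene",(342,275),z).round())
print(proj("scene",[[490.6,117.9,8]]))
E
```

```text
8 [474.  88.] [470. 128.]
20 [481.  93.] [477. 132.]
30 [486.  97.] [482. 136.]
[[330.94713312 277.6377637 ]]
```

```bash
python3 -m creep '[{"delta_pos":[0,1,0],"rot":[0,0,0],"jaw":30},{"delta_pos":[0,1,0],"rot":[0,0,0],"jaw":30},{"delta_pos":[0,1,0],"rot":[0,0,0],"jaw":30},{"delta_pos":[0,1,0],"rot":[0,0,0],"jaw":30},{"delta_pos":[0,0.5,0],"rot":[0,0,0],"jaw":30},{"delta_pos":[-4,0,0],"rot":[0,0,0],"jaw":30},{"delta_pos":[-4,0,0],"rot":[0,0,0],"jaw":30},{"delta_pos":[0,0,0],"rot":[0,0,0],"jaw":30},{"delta_pos":[0,0,0],"rot":[0,0,0],"jaw":30},{"delta_pos":[0,0,0],"rot":[0,0,0],"jaw":30}]'; python3 -c "from h import *;st()"
```

```text
clock: 9.75
position: [498.7, 118.5, 3.1]
ee_rot: [0.025, -0.707, 0.707, -0.025]
contact_force: [0.4, -0.5, -0.4]
gripper_width: 30.3
t 9.75 crate x,y,z -64.3 85.8 3.1 F [ 0.4 -0.5 -0.4] w 30.3 yawerr -0.0 tilt [ 0. -1.  0.]
```

```bash
python3 -m creep '[{"delta_pos":[-8,0,0],"rot":[0,0,0],"jaw":30},{"delta_pos":[-8,0,0],"rot":[0,0,0],"jaw":30},{"delta_pos":[-8,0,0],"rot":[0,0,0],"jaw":30},{"delta_pos":[-8,0,0],"rot":[0,0,0],"jaw":30},{"delta_pos":[-8,0,0],"rot":[0,0,0],"jaw":30},{"delta_pos":[-8,0,0],"rot":[0,0,0],"jaw":30},{"delta_pos":[-8,0,0],"rot":[0,0,0],"jaw":30},{"delta_pos":[-8,0,0],"rot":[0,0,0],"jaw":30},{"delta_pos":[-4,0,0],"rot":[0,0,0],"jaw":30},{"delta_pos":[-2,0,0],"rot":[0,0,0],"jaw":30}]';  python3 -c "
from h import *
st(); look('pot',[605,125])"
```

```text
clock: 10.58
position: [569.3, 123.5, 3.1]
ee_rot: [-0.025, 0.707, -0.707, 0.025]
contact_force: [-1.5, 0.2, 0.7]
gripper_width: 29.9
t 10.58 crate x,y,z 6.4 85.8 3.1 F [-1.5  0.2  0.7] w 29.9 yawerr -0.0 tilt [-0. -1. -0.]
pot scene p 0.92 n 976 world [597.  124.9] crate 34.1 85.3
```

```bash
python3 -m creep '[{"delta_pos":[-4,0,0],"rot":[0,0,0],"jaw":30},{"delta_pos":[-4,0,0],"rot":[0,0,0],"jaw":30},{"delta_pos":[-4,0,0],"rot":[0,0,0],"jaw":30},{"delta_pos":[-3,0,0],"rot":[0,0,0],"jaw":30},{"delta_pos":[-3,0,0],"rot":[0,0,0],"jaw":30},{"delta_pos":[-2,0,0],"rot":[0,0,0],"jaw":30},{"delta_pos":[-2,0,0],"rot":[0,0,0],"jaw":30},{"delta_pos":[-1,0,0],"rot":[0,0,0],"jaw":30},{"delta_pos":[-1,0,0],"rot":[0,0,0],"jaw":30},{"delta_pos":[-1,0,0],"rot":[0,0,0],"jaw":30}]'
python3 -m creep '[{"delta_pos":[-1,0,0],"rot":[0,0,0],"jaw":30},{"delta_pos":[-1,0,0],"rot":[0,0,0],"jaw":30},{"delta_pos":[-1,0,0],"rot":[0,0,0],"jaw":30},{"delta_pos":[-1,0,0],"rot":[0,0,0],"jaw":30},{"delta_pos":[-1,0,0],"rot":[0,0,0],"jaw":30},{"delta_pos":[-1,0,0],"rot":[0,0,0],"jaw":30},{"delta_pos":[-1,0,0],"rot":[0,0,0],"jaw":30},{"delta_pos":[-1,0,0],"rot":[0,0,0],"jaw":30},{"delta_pos":[0,0,0],"rot":[0,0,0],"jaw":30},{"delta_pos":[0,0,0],"rot":[0,0,0],"jaw":30}]'; python3 -c "
from h import *
st(); look('pot',[635,125])
f=[]
for i in range(4): arm.get_image('scene'); f.append(arm.read_state()['contact_force'][0])
print(np.round(f,1))"
```

```text
clock: 11.62
position: [593.4, 125.1, 3.2]
ee_rot: [0.025, -0.707, 0.707, -0.025]
contact_force: [-1.7, -0.5, -0.2]
gripper_width: 30.2
clock: 12.45
position: [601.0, 125.6, 3.1]
ee_rot: [0.025, -0.707, 0.707, -0.024]
contact_force: [-2.9, 0.5, 2.3]
gripper_width: 30.1
t 12.45 crate x,y,z 38.2 85.7 3.1 F [-2.9  0.5  2.3] w 30.1 yawerr 0.0 tilt [ 0.001 -1.     0.   ]
[-3.  -2.7 -3.3 -3.8]
```

```bash
cat >> h.py <<'E'
def fx():
    f=[]
    for i in range(6): arm.get_image("scene"); f.append(arm.read_state()["contact_force"][0])
    print("Fx mean",np.mean(f).round(2)); st()
E
python3 -m creep '[{"delta_pos":[-1,0,0],"rot":[0,0,0],"jaw":30},{"delta_pos":[-1,0,0],"rot":[0,0,0],"jaw":30},{"delta_pos":[-1,0,0],"rot":[0,0,0],"jaw":30},{"delta_pos":[-1,0,0],"rot":[0,0,0],"jaw":30},{"delta_pos":[-1,0,0],"rot":[0,0,0],"jaw":30},{"delta_pos":[0,0,0],"rot":[0,0,0],"jaw":30},{"delta_pos":[0,0,0],"rot":[0,0,0],"jaw":30},{"delta_pos":[0,0,0],"rot":[0,0,0],"jaw":30},{"delta_pos":[0,0,0],"rot":[0,0,0],"jaw":30},{"delta_pos":[0,0,0],"rot":[0,0,0],"jaw":30}]'; python3 -c "
from h import *
fx()"
```

```text
clock: 13.68
position: [605.0, 125.7, 3.1]
ee_rot: [0.026, -0.706, 0.707, -0.024]
contact_force: [-6.9, 0.6, 4.1]
gripper_width: 29.9
Fx mean -7.03
t 13.98 crate x,y,z 42.2 85.6 3.0 F [-7.9 -0.5  4.2] w 29.8 yawerr -0.0 tilt [ 0.003 -1.     0.001]
```

```bash
python3 -m creep '[{"delta_pos":[1,0,0],"rot":[0,0,0],"jaw":30},{"delta_pos":[1,0,0],"rot":[0,0,0],"jaw":30},{"delta_pos":[1,0,0],"rot":[0,0,0],"jaw":30},{"delta_pos":[1,0,0],"rot":[0,0,0],"jaw":30},{"delta_pos":[1,0,0],"rot":[0,0,0],"jaw":30},{"delta_pos":[2,0,0],"rot":[0,0,0],"jaw":30},{"delta_pos":[2,0,0],"rot":[0,0,0],"jaw":30},{"delta_pos":[5,0,0],"rot":[0,0,0],"jaw":30},{"delta_pos":[20,0,0],"rot":[0,0,0],"jaw":30},{"delta_pos":[30,0,0],"rot":[0,0,0],"jaw":30}]'
python3 -m creep '[{"delta_pos":[30,0,0],"rot":[0,0,0],"jaw":30},{"delta_pos":[0,-41,0],"rot":[0,0,0],"jaw":30},{"delta_pos":[0,-41,0],"rot":[0,0,0],"jaw":30},{"delta_pos":[34,-5,19],"rot":[0,0,0],"jaw":30},{"delta_pos":[34,0,19],"rot":[0,0,0],"jaw":30},{"delta_pos":[34,0,19],"rot":[0,0,0],"jaw":30},{"delta_pos":[0,0,0],"rot":[0,0,0],"jaw":30},{"delta_pos":[0,20,0],"rot":[0,0,0],"jaw":30},{"delta_pos":[0,0,0],"rot":[0,0,0],"jaw":30},{"delta_pos":[0,0,0],"rot":[0,0,0],"jaw":30}]';  python3 -c "
from h import *
st(); look('pot',[635,125]); look('tin',[460,58])"
```

```text
clock: 14.82
position: [544.6, 122.3, 3.5]
ee_rot: [-0.023, 0.707, -0.706, 0.026]
contact_force: [-1.5, 1.0, -0.5]
gripper_width: 30.0
clock: 15.65
position: [414.7, 55.4, 70.2]
ee_rot: [0.025, -0.706, 0.707, -0.025]
contact_force: [-0.1, 0.7, 0.3]
gripper_width: 29.8
t 15.65 crate x,y,z -152.6 28.7 70.2 F [-0.1  0.7  0.3] w 29.8 yawerr 0.0 tilt [ 0.001 -1.     0.001]
pot scene p 0.8 n 619 world [616.  120.8] crate 52.8 79.9
pot top p 0.57 n 430 world [629.6 128.3] crate 66.9 86.4
tin scene p 0.83 n 943 world [459.4  58.6] crate -107.7 28.8
```

```bash
python3 -m creep '[{"delta_pos":[0,22,0],"rot":[0,0,0],"jaw":30},{"delta_pos":[0,22,0],"rot":[0,0,0],"jaw":30},{"delta_pos":[0,18,0],"rot":[0,0,0],"jaw":30},{"delta_pos":[0,4,0],"rot":[0,0,0],"jaw":30},{"delta_pos":[-2,0,0],"rot":[0,0,0],"jaw":30},{"delta_pos":[-5,0,0],"rot":[0,0,0],"jaw":30},{"delta_pos":[-5,0,0],"rot":[0,0,0],"jaw":30},{"delta_pos":[-5,0,0],"rot":[0,0,0],"jaw":30},{"delta_pos":[-5,0,0],"rot":[0,0,0],"jaw":30},{"delta_pos":[-5,0,0],"rot":[0,0,0],"jaw":30}]'
python3 -m creep '[{"delta_pos":[-6,0,2.8],"rot":[0,0,0],"jaw":30},{"delta_pos":[-6,0,2.8],"rot":[0,0,0],"jaw":30},{"delta_pos":[-6,0,2.8],"rot":[0,0,0],"jaw":30},{"delta_pos":[-6,0,2.8],"rot":[0,0,0],"jaw":30},{"delta_pos":[-6,0,2.8],"rot":[0,0,0],"jaw":30},{"delta_pos":[-6,0,2.8],"rot":[0,0,0],"jaw":30},{"delta_pos":[-6,0,2.8],"rot":[0,0,0],"jaw":30},{"delta_pos":[-6,0,2.8],"rot":[0,0,0],"jaw":30},{"delta_pos":[-6,0,2.8],"rot":[0,0,0],"jaw":30},{"delta_pos":[-6,0,2.8],"rot":[0,0,0],"jaw":30}]';  python3 -c "
from h import *
st(); look('tin',[530,40])"
```

```text
clock: 16.88
position: [442.4, 57.4, 4.7]
ee_rot: [-0.025, 0.707, -0.707, 0.025]
contact_force: [-1.7, 1.0, 1.0]
gripper_width: 29.9
clock: 17.72
position: [504.2, 33.3, 4.2]
ee_rot: [0.025, -0.707, 0.707, -0.025]
contact_force: [-2.1, -0.2, 0.6]
gripper_width: 30.0
t 17.72 crate x,y,z -64.8 0.5 4.2 F [-2.1 -0.2  0.6] w 30.0 yawerr -0.0 tilt [ 0. -1.  0.]
tin scene p 0.9 n 919 world [534.4  34.8] crate -34.6 -0.2
```

```bash
python3 -m creep '[{"delta_pos":[-9,0,0],"rot":[0,0,0],"jaw":30},{"delta_pos":[-9,0,0],"rot":[0,0,0],"jaw":30},{"delta_pos":[-9,0,0],"rot":[0,0,0],"jaw":30},{"delta_pos":[-9,0,0],"rot":[0,0,0],"jaw":30},{"delta_pos":[-9,0,0],"rot":[0,0,0],"jaw":30},{"delta_pos":[-9,0,0],"rot":[0,0,0],"jaw":30},{"delta_pos":[-9,0,0],"rot":[0,0,0],"jaw":30},{"delta_pos":[-9,0,0],"rot":[0,0,0],"jaw":30},{"delta_pos":[-9,0,0],"rot":[0,0,0],"jaw":30},{"delta_pos":[-4,0,0],"rot":[0,0,0],"jaw":30}]'
python3 -m creep '[{"delta_pos":[-1,0,0],"rot":[0,0,0],"jaw":30},{"delta_pos":[-1,0,0],"rot":[0,0,0],"jaw":30},{"delta_pos":[-1,0,0],"rot":[0,0,0],"jaw":30},{"delta_pos":[-1,0,0],"rot":[0,0,0],"jaw":30},{"delta_pos":[-1,0,0],"rot":[0,0,0],"jaw":30},{"delta_pos":[-1,0,0],"rot":[0,0,0],"jaw":30},{"delta_pos":[-1,0,0],"rot":[0,0,0],"jaw":30},{"delta_pos":[-1,0,0],"rot":[0,0,0],"jaw":30},{"delta_pos":[-1,0,0],"rot":[0,0,0],"jaw":30},{"delta_pos":[-1,0,0],"rot":[0,0,0],"jaw":30}]';  python3 -c "
from h import *
fx()"
```

```text
clock: 18.75
position: [590.2, 39.8, 4.2]
ee_rot: [-0.024, 0.707, -0.707, 0.025]
contact_force: [-0.5, -0.6, 0.6]
gripper_width: 30.3
clock: 19.58
position: [598.5, 40.3, 4.2]
ee_rot: [-0.025, 0.707, -0.707, 0.025]
contact_force: [-1.3, 0.4, 0.1]
gripper_width: 29.8
Fx mean -0.43
t 19.88 crate x,y,z 29.9 0.9 4.2 F [ 0.1  0.8 -0.5] w 29.9 yawerr 0.0 tilt [-0. -1. -0.]
```

```bash
python3 -m creep '[{"delta_pos":[-1,0,0],"rot":[0,0,0],"jaw":30},{"delta_pos":[-1,0,0],"rot":[0,0,0],"jaw":30},{"delta_pos":[-1,0,0],"rot":[0,0,0],"jaw":30},{"delta_pos":[-1,0,0],"rot":[0,0,0],"jaw":30},{"delta_pos":[-1,0,0],"rot":[0,0,0],"jaw":30},{"delta_pos":[-1,0,0],"rot":[0,0,0],"jaw":30},{"delta_pos":[-1,0,0],"rot":[0,0,0],"jaw":30},{"delta_pos":[-1,0,0],"rot":[0,0,0],"jaw":30},{"delta_pos":[-1,0,0],"rot":[0,0,0],"jaw":30},{"delta_pos":[-1,0,0],"rot":[0,0,0],"jaw":30}]';  python3 -c "
from h import *
fx()"
```

```text
clock: 20.72
position: [608.5, 41.0, 4.2]
ee_rot: [0.025, -0.707, 0.707, -0.025]
contact_force: [-1.4, -0.3, 0.0]
gripper_width: 30.4
Fx mean -0.73
t 21.02 crate x,y,z 39.8 0.8 4.2 F [-0.3  0.4 -0.5] w 30.1 yawerr 0.0 tilt [-0. -1. -0.]
```

```bash
python3 -m creep '[{"delta_pos":[-1,0,0],"rot":[0,0,0],"jaw":30},{"delta_pos":[-1,0,0],"rot":[0,0,0],"jaw":30},{"delta_pos":[-1,0,0],"rot":[0,0,0],"jaw":30},{"delta_pos":[-1,0,0],"rot":[0,0,0],"jaw":30},{"delta_pos":[-1,0,0],"rot":[0,0,0],"jaw":30},{"delta_pos":[-1,0,0],"rot":[0,0,0],"jaw":30},{"delta_pos":[-1,0,0],"rot":[0,0,0],"jaw":30},{"delta_pos":[-1,0,0],"rot":[0,0,0],"jaw":30},{"delta_pos":[-1,0,0],"rot":[0,0,0],"jaw":30},{"delta_pos":[-1,0,0],"rot":[0,0,0],"jaw":30}]';  python3 -c "
from h import *
fx()"
```

```text
clock: 21.85
position: [615.4, 41.1, 3.8]
ee_rot: [0.027, -0.706, 0.707, -0.022]
contact_force: [-9.0, 0.3, 5.4]
gripper_width: 30.0
Fx mean -8.11
t 22.15 crate x,y,z 46.8 0.4 3.8 F [-7.4 -1.   4.5] w 30.5 yawerr -0.0 tilt [ 0.006 -1.     0.001]
```

```bash
python3 -m creep '[{"delta_pos":[1,0,0],"rot":[0,0,0],"jaw":30},{"delta_pos":[1,0,0],"rot":[0,0,0],"jaw":30},{"delta_pos":[1,0,0],"rot":[0,0,0],"jaw":30},{"delta_pos":[1,0,0],"rot":[0,0,0],"jaw":30},{"delta_pos":[1,0,0],"rot":[0,0,0],"jaw":30},{"delta_pos":[2,0,0],"rot":[0,0,0],"jaw":30},{"delta_pos":[2,0,0],"rot":[0,0,0],"jaw":30},{"delta_pos":[5,0,0],"rot":[0,0,0],"jaw":30},{"delta_pos":[20,0,0],"rot":[0,0,0],"jaw":30},{"delta_pos":[30,0,0],"rot":[0,0,0],"jaw":30}]'
python3 -m creep '[{"delta_pos":[34,0,0],"rot":[0,0,0],"jaw":30},{"delta_pos":[0,-41,0],"rot":[0,0,0],"jaw":30},{"delta_pos":[0,-41,0],"rot":[0,0,0],"jaw":30},{"delta_pos":[32,-5,19],"rot":[0,0,0],"jaw":30},{"delta_pos":[32,0,19],"rot":[0,0,0],"jaw":30},{"delta_pos":[32,0,19],"rot":[0,0,0],"jaw":30},{"delta_pos":[32,0,19],"rot":[0,0,0],"jaw":30},{"delta_pos":[0,20,0],"rot":[0,0,0],"jaw":30},{"delta_pos":[0,0,0],"rot":[0,0,0],"jaw":30},{"delta_pos":[0,0,0],"rot":[0,0,0],"jaw":30}]';  python3 -c "
from h import *
st(); look('tin',[645,43]); look('jar',[445,-47])"
```

```text
clock: 22.98
position: [557.3, 38.0, 4.7]
ee_rot: [-0.023, 0.707, -0.706, 0.027]
contact_force: [0.4, 0.4, -0.7]
gripper_width: 29.7
clock: 23.82
position: [398.9, -49.9, 71.7]
ee_rot: [0.024, -0.707, 0.707, -0.025]
contact_force: [0.7, -0.6, 0.1]
gripper_width: 30.1
t 23.82 crate x,y,z -175.7 -75.2 71.7 F [ 0.7 -0.6  0.1] w 30.1 yawerr 0.001 tilt [-0.001 -1.     0.   ]
tin scene p 0.91 n 465 world [625.1  33.1] crate 55.8 -8.2
tin scene p 0.47 n 12310 world [677.6  54.6] crate 109.6 9.6
jar scene p 0.63 n 850 world [444.4 -47.5] crate -130.1 -75.9
```

```bash
python3 -m creep '[{"delta_pos":[0,22,0],"rot":[0,0,0],"jaw":30},{"delta_pos":[0,22,0],"rot":[0,0,0],"jaw":30},{"delta_pos":[0,18,0],"rot":[0,0,0],"jaw":30},{"delta_pos":[0,4,0.5],"rot":[0,0,0],"jaw":30},{"delta_pos":[-3,0,0],"rot":[0,0,0],"jaw":30},{"delta_pos":[-5,0,0],"rot":[0,0,0],"jaw":30},{"delta_pos":[-5,0,0],"rot":[0,0,0],"jaw":30},{"delta_pos":[-7,0,0],"rot":[0,0,0],"jaw":30},{"delta_pos":[-8,0,1],"rot":[0,0,0],"jaw":30},{"delta_pos":[-8,0,1],"rot":[0,0,0],"jaw":30}]'
python3 -m creep '[{"delta_pos":[-8,0,1],"rot":[0,0,0],"jaw":30},{"delta_pos":[-8,0,1],"rot":[0,0,0],"jaw":30},{"delta_pos":[-8,0,1],"rot":[0,0,0],"jaw":30},{"delta_pos":[-8,0,1],"rot":[0,0,0],"jaw":30},{"delta_pos":[-8,0,1],"rot":[0,0,0],"jaw":30},{"delta_pos":[-8,0,1],"rot":[0,0,0],"jaw":30},{"delta_pos":[-8,0,1],"rot":[0,0,0],"jaw":30},{"delta_pos":[-8,0,1],"rot":[0,0,0],"jaw":30},{"delta_pos":[-4,0,0],"rot":[0,0,0],"jaw":30},{"delta_pos":[-2,0,0],"rot":[0,0,0],"jaw":30}]';  python3 -c "
from h import *
st(); look('jar',[535,-50])"
```

```text
clock: 25.05
position: [435.3, -49.9, 5.8]
ee_rot: [-0.025, 0.707, -0.707, 0.025]
contact_force: [-1.6, 0.5, 0.8]
gripper_width: 30.1
clock: 25.88
position: [505.6, -53.0, 5.1]
ee_rot: [0.025, -0.707, 0.707, -0.025]
contact_force: [-1.8, 0.3, 1.4]
gripper_width: 29.9
t 25.88 crate x,y,z -69.4 -85.7 5.1 F [-1.8  0.3  1.4] w 29.9 yawerr -0.0 tilt [-0. -1.  0.]
jar scene p 0.59 n 916 world [535.3 -52.4] crate -39.8 -87.3
```

```bash
python3 -m creep '[{"delta_pos":[-8,0,0],"rot":[0,0,0],"jaw":30},{"delta_pos":[-11,0,0],"rot":[0,0,0],"jaw":30},{"delta_pos":[-11,0,0],"rot":[0,0,0],"jaw":30},{"delta_pos":[-11,0,0],"rot":[0,0,0],"jaw":30},{"delta_pos":[-11,0,0],"rot":[0,0,0],"jaw":30},{"delta_pos":[-11,0,0],"rot":[0,0,0],"jaw":30},{"delta_pos":[-11,0,0],"rot":[0,0,0],"jaw":30},{"delta_pos":[-11,0,0],"rot":[0,0,0],"jaw":30},{"delta_pos":[-8,0,0],"rot":[0,0,0],"jaw":30},{"delta_pos":[-5,0,0],"rot":[0,0,0],"jaw":30}]'
python3 -m creep '[{"delta_pos":[-1,0,0],"rot":[0,0,0],"jaw":30},{"delta_pos":[-1,0,0],"rot":[0,0,0],"jaw":30},{"delta_pos":[-1,0,0],"rot":[0,0,0],"jaw":30},{"delta_pos":[-1,0,0],"rot":[0,0,0],"jaw":30},{"delta_pos":[-1,0,0],"rot":[0,0,0],"jaw":30},{"delta_pos":[-1,0,0],"rot":[0,0,0],"jaw":30},{"delta_pos":[-1,0,0],"rot":[0,0,0],"jaw":30},{"delta_pos":[-1,0,0],"rot":[0,0,0],"jaw":30},{"delta_pos":[-1,0,0],"rot":[0,0,0],"jaw":30},{"delta_pos":[-1,0,0],"rot":[0,0,0],"jaw":30}]';  python3 -c "
from h import *
fx()"
```

```text
clock: 26.92
position: [603.4, -46.0, 5.1]
ee_rot: [0.025, -0.707, 0.707, -0.025]
contact_force: [-0.7, 0.5, 1.1]
gripper_width: 30.2
clock: 27.75
position: [612.6, -45.4, 5.2]
ee_rot: [0.025, -0.707, 0.707, -0.025]
contact_force: [-1.0, -0.1, -1.7]
gripper_width: 30.2
Fx mean -0.51
t 28.05 crate x,y,z 37.9 -85.6 5.2 F [-1.3  0.1 -0.7] w 30.1 yawerr 0.0 tilt [-0. -1.  0.]
```

```bash
python3 -m creep '[{"delta_pos":[-1,0,0],"rot":[0,0,0],"jaw":30},{"delta_pos":[-1,0,0],"rot":[0,0,0],"jaw":30},{"delta_pos":[-1,0,0],"rot":[0,0,0],"jaw":30},{"delta_pos":[-1,0,0],"rot":[0,0,0],"jaw":30},{"delta_pos":[-1,0,0],"rot":[0,0,0],"jaw":30},{"delta_pos":[-1,0,0],"rot":[0,0,0],"jaw":30},{"delta_pos":[-1,0,0],"rot":[0,0,0],"jaw":30},{"delta_pos":[-1,0,0],"rot":[0,0,0],"jaw":30},{"delta_pos":[-1,0,0],"rot":[0,0,0],"jaw":30},{"delta_pos":[-1,0,0],"rot":[0,0,0],"jaw":30}]';  python3 -c "
from h import *
fx()"
```

```text
clock: 28.88
position: [621.4, -44.9, 5.1]
ee_rot: [0.026, -0.707, 0.707, -0.024]
contact_force: [-3.8, 0.2, 2.3]
gripper_width: 30.1
Fx mean -3.76
t 29.18 crate x,y,z 47.2 -85.7 5.1 F [-3.5  0.4  1.7] w 29.7 yawerr -0.0 tilt [ 0.001 -1.     0.   ]
```

```bash
python3 -m creep '[{"delta_pos":[-1,0,0],"rot":[0,0,0],"jaw":30},{"delta_pos":[-1,0,0],"rot":[0,0,0],"jaw":30},{"delta_pos":[-1,0,0],"rot":[0,0,0],"jaw":30},{"delta_pos":[-1,0,0],"rot":[0,0,0],"jaw":30},{"delta_pos":[-1,0,0],"rot":[0,0,0],"jaw":30},{"delta_pos":[0,0,0],"rot":[0,0,0],"jaw":30},{"delta_pos":[0,0,0],"rot":[0,0,0],"jaw":30},{"delta_pos":[0,0,0],"rot":[0,0,0],"jaw":30},{"delta_pos":[0,0,0],"rot":[0,0,0],"jaw":30},{"delta_pos":[0,0,0],"rot":[0,0,0],"jaw":30}]';  python3 -c "
from h import *
fx()"
```

```text
clock: 30.02
position: [625.4, -44.6, 5.0]
ee_rot: [0.026, -0.707, 0.707, -0.023]
contact_force: [-7.7, -0.5, 4.1]
gripper_width: 30.2
Fx mean -7.71
t 30.32 crate x,y,z 50.6 -85.8 5.0 F [-7.7 -0.3  4.3] w 30.1 yawerr -0.0 tilt [ 0.004 -1.     0.   ]
```

```bash
python3 -m creep '[{"delta_pos":[1,0,0],"rot":[0,0,0],"jaw":30},{"delta_pos":[1,0,0],"rot":[0,0,0],"jaw":30},{"delta_pos":[1,0,0],"rot":[0,0,0],"jaw":30},{"delta_pos":[1,0,0],"rot":[0,0,0],"jaw":30},{"delta_pos":[1,0,0],"rot":[0,0,0],"jaw":30},{"delta_pos":[2,0,0],"rot":[0,0,0],"jaw":30},{"delta_pos":[2,0,0],"rot":[0,0,0],"jaw":30},{"delta_pos":[5,0,0],"rot":[0,0,0],"jaw":30},{"delta_pos":[20,0,0],"rot":[0,0,0],"jaw":30},{"delta_pos":[30,0,0],"rot":[0,0,0],"jaw":30}]'
python3 -m creep '[{"delta_pos":[34,0,0],"rot":[0,0,0],"jaw":30},{"delta_pos":[0,-41,0],"rot":[0,0,0],"jaw":30},{"delta_pos":[0,-41,0],"rot":[0,0,0],"jaw":30},{"delta_pos":[32,-5,0],"rot":[0,0,0],"jaw":30},{"delta_pos":[35,0,0],"rot":[0,0,0],"jaw":30},{"delta_pos":[35,0,0],"rot":[0,0,0],"jaw":30},{"delta_pos":[35,0,0],"rot":[0,0,0],"jaw":30},{"delta_pos":[0,0,0],"rot":[0,0,0],"jaw":30},{"delta_pos":[0,0,0],"rot":[0,0,0],"jaw":30},{"delta_pos":[0,0,0],"rot":[0,0,0],"jaw":30}]';  python3 - <<'E'
from h import *
st()
a,b=[arm.get_image(n)[:,:,::-1] for n in("scene","top")]
f=lambda i,s:cv2.resize(cv2.convertScaleAbs(i,alpha=1.4,beta=10),s,interpolation=2)
cv2.imwrite("pics/c6.png",np.hstack([f(a[190:390,140:340],(400,400)),f(b[90:210,180:320],(400,343))[:343] if 0 else cv2.copyMakeBorder(f(b[90:210,180:320],(400,343)),0,57,0,0,0)]))
E
```

```text
clock: 31.15
position: [566.1, -48.5, 5.5]
ee_rot: [-0.023, 0.707, -0.707, 0.027]
contact_force: [-0.3, -0.8, -0.4]
gripper_width: 30.3
clock: 31.98
position: [394.5, -60.6, 93.1]
ee_rot: [-0.024, 0.707, -0.707, 0.026]
contact_force: [0.3, -0.3, -0.4]
gripper_width: 29.9
t 31.98 crate x,y,z -180.8 -85.5 93.1 F [ 0.3 -0.3 -0.4] w 29.9 yawerr 0.001 tilt [-0.004 -1.    -0.   ]
```

View pics/c6.png

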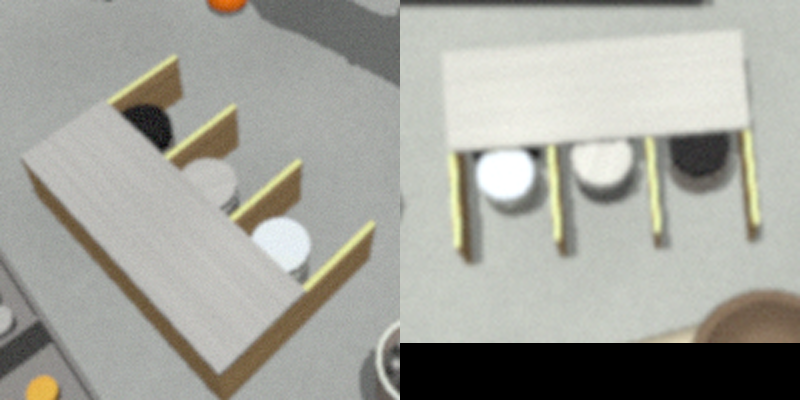

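The scene and top crops show all three upright in their bays. The pot lid is at top-crop (506,174), the tin lid at (603,160), and the jar is partly under the hood at (699,150). One last numeric check before I hand in.

```bash
python3 - <<'E'
from h import *
for t,p,h,r in(("pot",(506,174),56,25),("tin",(603,160),60,27)):
    d=ground("top",((p[0]-400)*.35+180,p[1]*.35+90),h)-CR; x=np.cos(TH)*d[0]+np.sin(TH)*d[1]
    print(t,"x",x.round(1),"front",(x+r).round(1),"y",(-np.sin(TH)*d[0]+np.cos(TH)*d[1]).round(1))
for n in C: arm.get_image(n)
for t in("bell","cup","lamp","hanger","allen_driver"): print(t,[([round(v) for v in d["location"]],round(d["p"],2)) for n in C for d in arm.find_in(n,t)[:1]])
arm.job_done()
E
```

```text
pot x 64.3 front 89.3 y 84.9
tin x 69.5 front 96.5 y -0.8
bell [([252, 186], 0.53), ([342, 219], 0.42)]
cup [([348, 374], 0.65), ([160, 155], 0.8)]
lamp [([193, 176], 0.94), ([374, 181], 0.57)]
hanger [([401, 351], 0.66), ([152, 203], 0.48)]
allen_driver [([233, 140], 0.65), ([412, 249], 0.63)]
the job is handed in; nothing more can be done
```

I put all three containers away, one per bay, and handed the job in at about 32 s: pot left, tin middle, jar right. The final contact with the buffers was not measured directly. I gripped the pot and slid it to the mouth of its bay. From there I pushed it in with the half-open fingers, and pushed the tin and jar the same way from where they stood.

**Buffers:** I pressed each one slowly until the force clearly rose above the sliding drag: about 7.0 N for the pot, 8.1 N for the tin and 7.7 N for the jar. Those are averages while holding. The highest single reading was 9 N, well under the 20 N limit. I then backed off slowly.

**Final checks:**
- **Position:** the last pictures show all three upright inside their bays. The pot's centre is about 64 mm in and the tin's about 70 mm. The jar is partly under the hood, so I didn't measure it at the end; from the tool position when it was pressed, it is roughly 75–80 mm in.
- **Other things:** the bell, cup, lamp, hanger and screwdriver are where they were, within detector noise of up to about 8 px. The detector is only accurate to several pixels, and no unexpected contact forces showed.

**What disagreed or stayed uncertain:**
- **Contact after release:** I'm inferring it from the press and slow release.
- **Pot depth:** its leading edge came out at about 89 mm, just short of the buffers' nearest possible 90 mm. Pressing put its buffer at about 91–93 mm, so the gap is about the size of the camera error.
- **Masks in the bays:** the pot and tin masks from the scene camera were off because the crate hid part of them, so I didn't use them.
- **Fingertip height:** the fingertips looked about 25 mm higher in the pictures than the reported tool position. I pushed with the tool low to allow for this, and nothing tipped.

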